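Offer the sizing tongs, set to the box-cell line, round a praline on the scale

TASK

Check the praline on the weighing scale for box size: lift the sprung sizing tongs off their rest by the two black finger grips and squeeze them until the needle stands on the long line of the graduated quadrant, a jaw gap of 40 mm. Keeping that gap, bring the tongs level over the praline and lower them so that one jaw stands beside each of its two long sides, the praline centred between them and the jaw ends only a few millimetres above the pan, with nothing touching the praline or the scale. Finish while still holding the tongs there, steady at the long line, not put down and not let go, and leave the other things alone.

Things in the scene. Friction and masses are not known exactly. Their poses are not given: they have to be found in the camera images.
- sizing_tongs: Steel spring tongs lying level on their rest, jaws to the robot's right: two strip arms 12 mm high joined by a U bow, 0.12 kg, balanced near the grips. Origin: midway between the two black finger grips at mid-height, 52 mm above the table while on the rest. x: from the bow (ends at x = -96 mm) to the jaws; y: to the left arm, the line along which they are squeezed; z: up.
- left_grip (a point): Middle of the outer face of the left black finger grip, at x = 0 of the tongs; the right one mirrors it. Each is 34 mm long in x, 16 mm high. Across both, outside: 58 mm when free; 40.5 mm, faces flat and parallel, at the long line, where the spring pushes back about 7 N on each finger.
- long_line (a point): The long line on the graduated quadrant, a white 20 mm wide arc plate fixed on top of the left arm at x = 30 to 62 mm of the tongs; it crosses over the right arm, ends up to 50 mm right of the middle and reaches 12 mm above mid-height with the needle. The long line runs right across the plate (jaw gap 40 mm); short lines lie 8 mm of gap apart. A dark needle on the right arm points at them.
- left_arm (a joint): Squeeze of the tongs: angle of each arm from its free position, rad (the two arms move alike). 0 = free, jaw gap 70 mm; 0.088 = needle on the long line, jaw gap 40 mm; gap in mm = 70 - 342 x value; stop at 0.16. Springs back to 0 when let go.
- left_jaw (a point): Inner face of the left jaw at its lower end. The jaws are flat, 13 mm wide along the tongs, 2.4 mm thick, and turn down from the arms to z = -30 mm of the tongs. The distance from left_jaw to right_jaw is the jaw gap.
- right_jaw (a point): The same on the right jaw.
- gap_mid (a point): Point fixed in the tongs, midway between the lower ends of the jaws: (87, 0, -30) mm in the frame of sizing_tongs.
- tongs_rest: Fixed grey sheet-metal rest for the tongs, 190 x 78 mm, ears up to 58 mm high. Origin on the table under the middle of the grips; x towards the jaws. A saddle carries the bow (x = -100 to -80 mm), an upright cross plate the arms (x = 50 to 54 mm); between them is only a 50 mm wide, 4 mm thick base plate, so fingers have room. The tongs lift straight up.
- scale: Fixed bench scale, 150 x 190 mm, 35 mm high. Origin: middle of its underside; x away from the keys (keys nearest the robot). The pan is the flat plate on top, x = -34 to 70 mm, y = -82 to 82 mm, its top 35 mm above the table.
- praline: Praline (chocolate) lying loose on the pan, 30 mm (its x) by 37 mm (its y) by 15 mm high. Origin: middle of its underside. Its two long sides face its +x and -x; the jaws go there.
- brush: Bystander: flat pastry brush, 36 x 164 x 16 mm, on the table left of the tongs.
- spare_praline: Bystander: another praline, 31 x 39 x 16 mm, on the table right of the scale.
- timer: Bystander: round wind-up timer, 59 mm across, 40 mm high, left of the tongs near the table's front edge.
Things that resemble listed ones, but are neither listed nor needed, are in the scene too. Leave any turquoise look-alike of the praline alone.

How it is judged:
By the outcome, as a careful person would: the job done as asked, in the order asked, and still so for the second after the job is handed in, while the arm keeps its last pose, push and grip.
It also fails if it takes over 48 s, if anything falls off the work surface, if the arm or the gripper's body presses on something with over 40 N, if the wrist force passes 120 N, or if a joint passes its speed limit or range.

ROBOT

A 6-joint arm with a two-finger parallel gripper is mounted at the origin on a cart in front of the work surface, level with it; the furniture and walls round the work are solid. World frame = base frame: x ahead of the robot, y to its left, z up, the work surface at z = 0. Lengths are in m, angles in rad, forces in N, time in s.
With the tool pointing down it reaches from about 0.3 to 0.775 m from the base axis. Payload 14.6 kg.
Tool frame: the origin (TCP) lies at the very end of the fingers, on their centre line; the grasp point (between the pads) lies 19 mm behind it; z points along the fingers, y is the line along which they close (so a half turn about z gives the same grasp; the last joint's range is limited). The gripper opens to 94 mm and grips with 3 to 60 N. Pads are 16 mm wide; open, the fingers measure 119 mm over their backs; the gripper's body (75 mm by 177 mm) begins 78 mm behind the grasp point.
Start: joints at [-1.249, 0.3, 1.521, -0, 1.321, -0.067], TCP at [0.208, -0.509, 0.205] pointing down, gripper open.
Joint ranges: [-3.03, 3.03], [-0.79, 2.21], [0.23, 2.52], [-1.04, 4.18], [0, 3.07], [-2.55, 2.55]. Speed limits (rad/s): [2.22, 2.22, 2.57, 3.14, 3.14, 3.14].

INTERFACE

Orientations are given as [roll, pitch, yaw] about the fixed x, y, z axes, in that order (R = Rz(yaw) Ry(pitch) Rx(roll)).
In Python, from station import ctrl gives the robot as it stands.
- The arm moves only by the shell command python3 -m pendant 'ROWS' [OPENING] [FORCE]. ROWS is JSON, a list of rows, each a list of 2 entries, a list of its own where there are three numbers: the shift along the world's x, y, z in cm, then the turn about the world's z in rad. A call has 1 to 20 rows; each row shifts and turns the commanded pose from where the row before left it; what a row does not reach is not made up. A row lasts 1/12 s, in which the tool goes at most 41.7 mm and 7.16 degrees, less where a joint would pass 70% of its speed; a pose out of reach is approached as far as the arm can. A call is refused whole if a number of a shift passes 4.17 or a number of a turn 0.125, either way. A call with a gripper value outside its range is refused whole. OPENING is the opening, from 0 (shut) to 1 (fully open), set as the call begins (- or left out, the last holds). The fingers move at their own pace and stop on an object; FORCE is the grip in N (left out, the last holds). Time passes only in rows, so rows that do not move let the fingers close. It gives the time, the measured TCP pose, the force, the opening and the grip force at its end, in the units of the state.
- ctrl.get_obs(): the state, without advancing time (a new reading comes with each control period).
- ctrl.camera(name): name is "side" or "top" or "wrist"; returns a dict with "color" (420x560x3 uint8, red, green, blue), "intrinsics" (3x3 intrinsics, pixels), "k1" (the pictures are not rectified: a ray, as slopes to the right and down, at radius r is drawn at 1 + k1 r^2 times it, then the intrinsics apply), "camera_from_world" (4x4, takes a point from world to camera coordinates). Camera axes: x right, y down, z forward; pixel columns grow to the right and rows downward; lengths in m; the calibration is good to about 2 mm. A picture is of the moment at which its call begins. There is no depth.
- ctrl.hand_in(): hands the job in; it is judged then, once.
The state is a dict: "time_s": time; "qpos": joint angles; "joint_vel": joint speeds; "tau": joint torques, N m; "ee_pos": TCP position; "eef_rot": TCP orientation; "force": force on the tool from outside, world axes, zero at the start; "moment": the same for the moment, N m; "grip_width": finger opening in m; "grip_force": force on a finger pad.
Only numpy, scipy, OpenCV 4.12 (cv2) and the standard library are available. Lean on these libraries where they do the work, as an engineer would, in place of code of your own. Each camera call takes 0.05 s, during which the arm holds its last target. There are 200 camera calls.

## Working session

There is one attempt and no reset: what is moved stays moved. The work goes in short steps, Python scripts to look and compute and a shell command to move; the robot and the scene stay as the last step left them, time stands still between calls to the robot, and variables do not carry over. Pictures are saved under pics/ and viewed, at most 10 in all, crops included, and the job is handed in when it is done.

```bash
mkdir -p pics; ls
cat > h.py <<'E'
import numpy as np, cv2
from station import ctrl
def shot(n,f):
    c=ctrl.camera(n); cv2.imwrite(f'pics/{f}.png',c['color'][:,:,::-1]); np.save(f'pics/{f}.npy',c,allow_pickle=True); return c
def load(f): return np.load(f'pics/{f}.npy',allow_pickle=True).item()
def ray(c,uv):
    K=np.array(c['intrinsics']);T=np.array(c['camera_from_world'])
    p=cv2.undistortPoints(np.array(uv,float).reshape(-1,1,2),K,np.array([c['k1'],0,0,0.])).reshape(-1,2)
    d=np.c_[p,np.ones(len(p))]@T[:3,:3]; o=-T[:3,:3].T@T[:3,3]; return o,d
def plane(c,uv,z):
    o,d=ray(c,uv); return o+d*((z-o[2])/d[:,2])[:,None]
def proj(c,P):
    T=np.array(c['camera_from_world']);P=np.atleast_2d(P)
    return cv2.projectPoints(P,cv2.Rodrigues(T[:3,:3])[0],T[:3,3],np.array(c['intrinsics']),np.array([c['k1'],0,0,0.]))[0].reshape(-1,2)
E
python3 - <<'E'
from h import *
a=shot('top','top0');b=shot('side','side0')
for c in(a,b):print(np.array(c['intrinsics'])[0],c['k1'],ray(c,[[280,210]])[0])
o=ctrl.get_obs();print(o)
E
```

```text
pics
[543.17309691   0.         285.62388431] -0.08556812517265312 [-0.15963573  0.31601548  1.51181979]
[389.03092495   0.         278.98650292] 0.009252065280633454 [ 0.40222876 -0.68127338  0.58066943]
{'time_s': 0.1, 'qpos': array([-1.24859413e+00,  3.00409703e-01,  1.52150744e+00, -2.03508281e-05,
        1.32070322e+00, -6.66346775e-02]), 'joint_vel': array([-0.00032298, -0.00083101, -0.00166688, -0.00028079,  0.0005076 ,
        0.00142134]), 'tau': array([ 1.65874961e-03, -5.32638216e+01, -3.53283799e+01,  7.09431642e-02,
        2.33953045e-02, -3.91968604e-05]), 'ee_pos': array([ 0.20841273, -0.50873226,  0.20495116]), 'eef_rot': array([-3.14056591e+00, -4.87615348e-05,  3.88841895e-01]), 'force': array([-0.54097277, -0.21357386, -0.914795  ]), 'moment': array([-0.02088701, -0.00168055,  0.01482237]), 'grip_force': 0.0, 'grip_width': 0.09417613321733412}
```

View pics/top0.png

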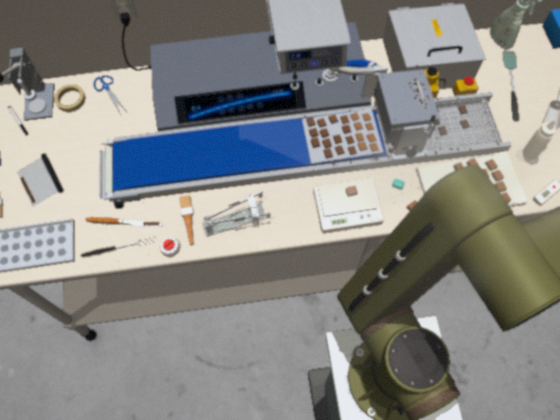

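View pics/side0.png

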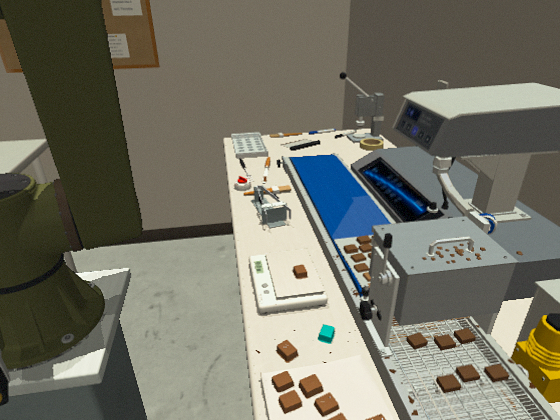

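The top view shows the tongs and rest at about (237,213), the scale at (349,204) with its praline at (351,190), the brush at (187,220) and the timer at (169,245). I'll measure roughly and enlarge.

Run:
```python
from h import *
a=load('top0');b=load('side0')
print('tongs',plane(a,[[237,213]],.052),'praline',plane(a,[[351,190]],.05),'scale corners',plane(a,[[315,187],[376,180],[382,220],[320,230]],.03))
print('side praline',plane(b,[[300,271]],.045),'tongs side',plane(b,[[271,205]],.052))
im=np.vstack([cv2.resize(a['color'][185:240,195:275],(800,550)[:2],interpolation=2)])
cv2.imwrite('pics/c1.png',im[:,:,::-1])
```

```text
tongs [[0.52341354 0.36127274 0.052     ]] praline [[0.55014349 0.01208142 0.05      ]] scale corners [[ 0.58611436  0.11545115  0.03      ]
 [ 0.58271359 -0.07576462  0.03      ]
 [ 0.447497   -0.06429349  0.03      ]
 [ 0.4428087   0.12494097  0.03      ]]
side praline [[0.55182754 0.00501706 0.045     ]] tongs side [[0.53133822 0.31958537 0.052     ]]
```

View pics/c1.png

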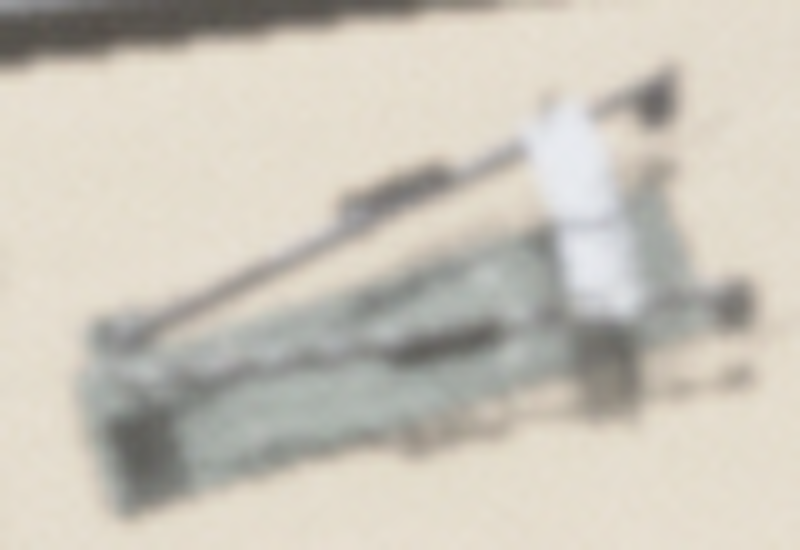

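The crop shows the grips at crop (398,193) and (445,342), i.e. full image (234.8,204.3) and (239.5,219.2). The jaw tops are at full image (260.6,194.8) and (268.5,215.3), and the bow is near (207,219.5).

Run:
```python
from h import *
a=load('top0')
P=plane(a,[[234.8,204.3],[239.5,219.2],[260.6,194.8],[268.5,215.3],[207,219.7]],.056)
print(P)
m=(P[0]+P[1])/2;j=(P[2]+P[3])/2
print('mid',m,'jaw mid',j,np.linalg.norm(P[0]-P[1]),np.linalg.norm(P[2]-P[3]),'dist',np.linalg.norm(j-m),'yaw jm',np.arctan2(*(j-m)[1::-1]),'yaw bow',np.arctan2(*(m-P[4])[1::-1]),np.arctan2(*(j-P[4])[1::-1]),'perp',np.arctan2(*(P[0]-P[1])[1::-1])-np.pi/2)
```

```text
[[0.5508011  0.36455244 0.056     ]
 [0.50055989 0.3560485  0.056     ]
 [0.57089005 0.28464786 0.056     ]
 [0.50060121 0.27016244 0.056     ]
 [0.51287433 0.45081611 0.056     ]]
mid [0.5256805  0.36030047 0.056     ] jaw mid [0.53574563 0.27740515 0.056     ] 0.05095581843567275 0.07176593134031431 dist 0.08350413713493351 yaw jm -1.4499679984101594 yaw bow -1.430249019342316 -1.4396624797476536 perp -1.4031232305625687
```

Tongs at about (0.526, 0.360) with x-axis yaw about -1.43, so the tool yaw should be about 1.71. I'll go above them.

```bash
python3 -m pendant '[[[1.3,3.6,0],0.07],[[1.3,3.6,0],0.07],[[1.3,3.6,0],0.07],[[1.3,3.6,0],0.07],[[1.3,3.6,0],0.07],[[1.3,3.6,0],0.07],[[1.3,3.6,0],0.07],[[1.3,3.6,0],0.07],[[1.3,3.6,0],0.07],[[1.3,3.6,0],0.07],[[1.3,3.6,0],0.07],[[1.3,3.6,0],0.07],[[1.3,3.6,0],0.07],[[1.3,3.6,0],0.07],[[1.3,3.6,0],0.07],[[1.3,3.6,0],0.07],[[1.3,3.6,0],0.07],[[1.3,3.6,0],0.07],[[1.3,3.6,0],0.06],[[1.3,3.6,0],0]]' 1
```

```text
time_s: 1.77
ee_pos: [0.4685, 0.2131, 0.2051]
eef_rot: [-3.141, 0.0, 1.713]
force: [1.1, 0.1, 0.5]
grip_width: 0.094
grip_force: 0.0
```

```bash
python3 -m pendant '[[[1.3,3.6,0],0],[[1.4,3.6,0],0],[[1.4,3.6,0],0],[[1.4,3.6,0],0],[[0,0,0],0],[[0,0,0],0]]'
python3 - <<'E'
from h import *
c=shot('wrist','w1');print(ctrl.get_obs()['ee_pos'])
E
```

```text
time_s: 2.27
ee_pos: [0.5231, 0.3562, 0.2037]
eef_rot: [-3.139, 0.001, 1.711]
force: [-0.8, 0.2, -0.6]
grip_width: 0.0939
grip_force: 0.0
[0.52315667 0.35504569 0.20443055]
```

View pics/w1.png

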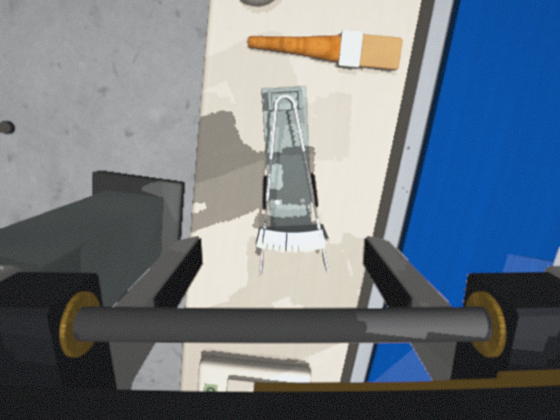

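The wrist view shows the tongs' bow up at (285,97), black grips at about (265,189) and (314,189), the quadrant at (291,240) and the jaws at about (262,262) and (324,262).

Run:
```python
from h import *
c=load('w1');g=c['color'].max(2).astype(np.uint8)
m=np.zeros_like(g);m[165:215,250:330]=(g[165:215,250:330]<55)
n,l,s,ct=cv2.connectedComponentsWithStats(m)
for i in range(1,n):
    if s[i][4]>15: print(s[i],ct[i],plane(c,[ct[i]],.056))
K=[[285,97],[262,262],[324,262]];print(plane(c,K,.056))
x=c['color'][85:285,235:345];cv2.imwrite('pics/c2.png',cv2.resize(x,(330,600),interpolation=2)[:,:,::-1])
```

```text
[311 175   6  31  54] [313.87037037 188.51851852] [[0.55226457 0.37029755 0.056     ]]
[263 177   3  31  50] [264.18 190.4 ] [[0.50249177 0.36129881 0.056     ]]
[[0.51064757 0.45411244 0.056     ]
 [0.51003677 0.28329355 0.056     ]
 [0.57615427 0.29262498 0.056     ]]
```

View pics/c2.png

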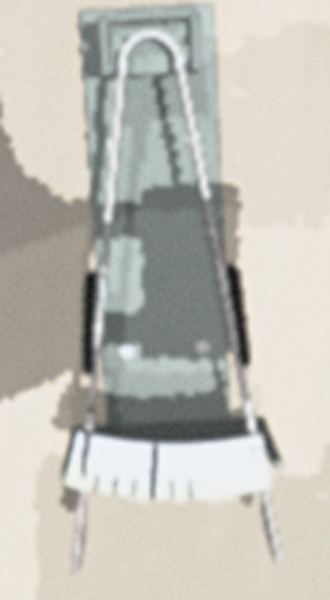

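```bash
python3 -m pendant '[[[0.2,0.4,-2],0.02],[[0.2,0.5,-3],0.02],[[0,0,-3],0],[[0,0,-1],0],[[0,0,0],0],[[0,0,0],0],[[0,0,0],0]]'
python3 - <<'E'
from h import *
c=shot('wrist','w2');o=ctrl.get_obs();print(o['ee_pos'],o['eef_rot'])
print(ray(c,[[280,210]]), c['camera_from_world'])
cv2.imwrite('pics/w2c.png',cv2.resize(c['color'][60:420,130:450],(640,600))[:,:,::-1]) if 0 else None
E
```

```text
time_s: 2.9
ee_pos: [0.5283, 0.3641, 0.1179]
eef_rot: [3.139, -0.001, 1.748]
force: [0.4, -0.2, 0.4]
grip_width: 0.094
grip_force: 0.0
[0.52827288 0.36419626 0.11782696] [ 3.13857947e+00 -1.17119109e-03  1.74838812e+00]
(array([0.51447632, 0.43177242, 0.29772999]), array([[ 0.03888643, -0.23783288, -0.97055713]])) [[ 0.98427051  0.17663139  0.00359362 -0.58371836]
 [ 0.17068425 -0.95598593  0.23865829  0.25389963]
 [ 0.04559    -0.23429095 -0.97109696  0.36683009]
 [ 0.          0.          0.          1.        ]]
```

View pics/w2.png

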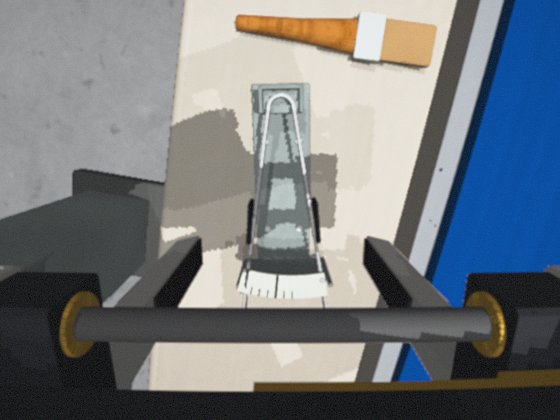

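The closer view shows the grips at (250,221) and (316,220), centred between the fingers (about column 283), and the bow at (282,95).

Run:
```python
from h import *
c=load('w2');g=c['color'].max(2)
m=np.zeros(g.shape,np.uint8);m[190:255,235:335]=(g[190:255,235:335]<50)
n,l,s,ct=cv2.connectedComponentsWithStats(m)
for i in range(1,n):
    if s[i][4]>25: print(s[i],ct[i],plane(c,[ct[i]],.054))
P=plane(c,[[250,221],[316,220],[282,95],[240,281],[327,280]],.054);print(P)
t=np.array([.5283,.3641,.054]);R=1.748
print('expected TCP px at z.054',proj(c,[t]))
m=(P[0]+P[1])/2;print(m,np.arctan2(*(P[0]-P[1])[1::-1]),np.arctan2(*(m-P[2])[1::-1]),np.linalg.norm(P[0]-P[1]),np.linalg.norm(m-P[2]))
```

```text
[312 199   7  43 132] [315.47727273 217.65909091] [[0.55232735 0.37085916 0.054     ]]
[247 200   6  44 144] [249.5        220.22916667] [[0.50241289 0.35985671 0.054     ]]
[[0.50288929 0.35931164 0.054     ]
 [0.55310411 0.36908764 0.054     ]
 [0.51089896 0.45521756 0.054     ]
 [0.50260337 0.30769791 0.054     ]
 [0.57217697 0.3209548  0.054     ]]
expected TCP px at z.054 [[283.36311128 220.69306698]]
[0.5279967  0.36419964 0.054     ] -2.949314133049898 -1.385110043631018 0.05115758567168167 0.09260990115566971
```

```bash
python3 -m pendant '[[[0,0.05,-3],0.006],[[0,0,-3],0],[[0,0,-1.5],0],[[0,0,-1],0],[[0,0,0],0],[[0,0,0],0],[[0,0,0],0]]' && python3 -m pendant '[[[0,0,0],0],[[0,0,0],0],[[0,0,0],0],[[0,0,0],0],[[0,0,0],0],[[0,0,0],0],[[0,0,0],0],[[0,0,0],0]]' 0.5 20
```

```text
time_s: 3.53
ee_pos: [0.5283, 0.3651, 0.0324]
eef_rot: [3.139, -0.001, 1.755]
force: [0.4, 0.1, -0.2]
grip_width: 0.0938
grip_force: 0.0
time_s: 4.2
ee_pos: [0.5276, 0.3646, 0.0305]
eef_rot: [3.141, 0.0, 1.755]
force: [0.1, -0.2, 0.0]
grip_width: 0.0477
grip_force: 4.2
```

```bash
python3 -m pendant '[[[0,0,0],0],[[0,0,0.5],0],[[0,0,1],0],[[0,0,1.5],0],[[0,0,1.5],0],[[0,0,1.5],0],[[0,0,1],0],[[0,0,0],0],[[0,0,0],0]]' 0.5 20 && python3 -m pendant '[[[0,0,0],0],[[0,0,0],0],[[0,0,0],0],[[0,0,0],0],[[0,0,0],0],[[0,0,0],0]]' 0.43 20;  python3 - <<'E'
from h import *
c=shot('wrist','w3');o=ctrl.get_obs();print(o['ee_pos'],o['eef_rot'],o['grip_width'],o['grip_force'],o['force'])
cv2.imwrite('pics/w3b.png',np.hstack([cv2.resize(c['color'][60:360,170:400],(460,600)),cv2.resize(c['color'][255:310,265:296],(338,600),interpolation=2)])[:,:,::-1])
E
```

```text
time_s: 4.95
ee_pos: [0.5275, 0.3646, 0.1008]
eef_rot: [3.141, -0.0, 1.755]
force: [-0.4, 0.1, -1.3]
grip_width: 0.047
grip_force: 3.9
time_s: 5.45
ee_pos: [0.5274, 0.3645, 0.1002]
eef_rot: [-3.141, 0.0, 1.755]
force: [-0.5, 0.5, -1.4]
grip_width: 0.0408
grip_force: 7.2
[0.52745837 0.36453679 0.10030798] [-3.14140806e+00  3.22904926e-05  1.75477253e+00] 0.04107752388680967 7.186143547296524 [ 0.70440071 -1.04955962 -1.30162177]
```

View pics/w3b.png

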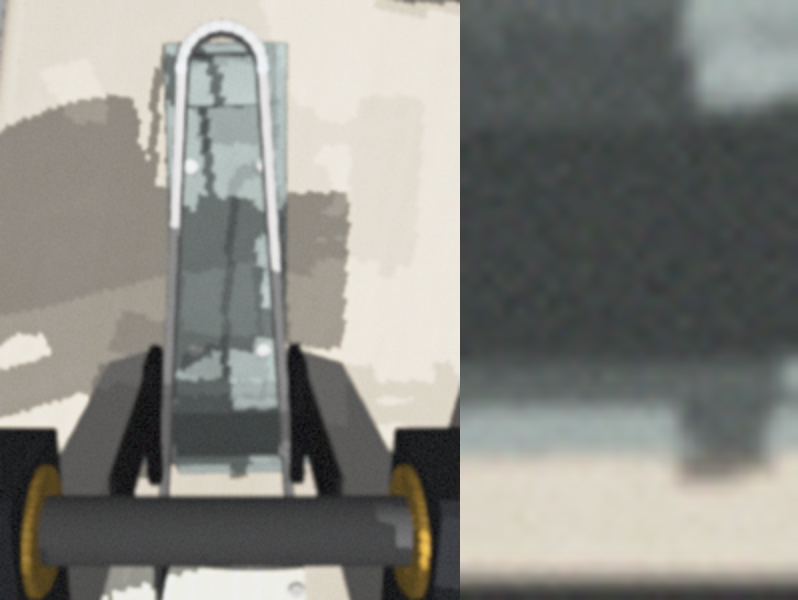

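The view shows the tongs lifted off the rest, level and held parallel between the pads; the camera's bar hides the quadrant. Next I'll carry them high to where the wrist camera sees the praline beside the tongs.

```bash
python3 -m pendant '[[[-0.2,-1,0.6],0],[[-0.4,-2,1.1],0],[[-0.5,-3,1.1],0],[[-0.5,-3,1.1],0],[[-0.5,-3,1.1],0],[[-0.5,-3,1.1],0],[[-0.5,-3,1.1],0],[[-0.5,-3,1.1],0],[[-0.5,-3,1.1],0],[[-0.5,-3,1.1],0],[[-0.5,-3,1.1],0],[[-0.5,-3,1.1],0],[[-0.5,-3,1.1],0],[[-0.5,-3,1],0],[[-0.5,-2.5,0],0],[[-0.2,-1.5,0],0],[[0,-0.5,0],0],[[0,0,0],0],[[0,0,0],0],[[0,0,0],0]]' 0.428 20;  python3 - <<'E'
from h import *
c=shot('wrist','w4');s=shot('side','s4');o=ctrl.get_obs();print(o['ee_pos'],o['eef_rot'],o['grip_width'],o['grip_force'],o['force'])
E
```

```text
time_s: 7.17
ee_pos: [0.4545, -0.0696, 0.2484]
eef_rot: [-3.142, -0.0, 1.756]
force: [-0.1, 0.1, -1.4]
grip_width: 0.0404
grip_force: 7.3
[ 0.45454764 -0.06962784  0.24838492] [-3.14145013e+00 -1.24929771e-04  1.75603825e+00] 0.040528038160449475 7.2883665561676025 [ 0.09379761  0.35957574 -1.13092321]
```

View pics/w4.png

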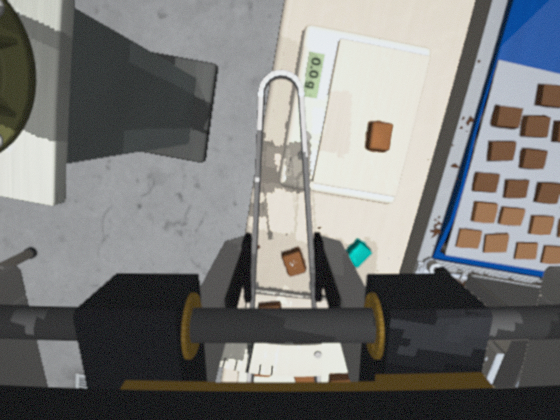

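The praline on the pan is at (379,136), long sides facing image left and right; the scale is to its left and the turquoise look-alike is at (359,252).

Run:
```python
from h import *
for f,roi in(('w4',(355,405,110,165)),('side0',(285,318,255,285)),('top0',(340,362,180,198)) ):
    c=load(f);im=c['color'].astype(int);x0,x1,y0,y1=roi
    hsv=cv2.cvtColor(c['color'],cv2.COLOR_RGB2HSV)
    m=np.zeros(im.shape[:2],np.uint8);m[y0:y1,x0:x1]=((hsv[...,1]>110)&(hsv[...,2]<215))[y0:y1,x0:x1]
    n,l,s,ct=cv2.connectedComponentsWithStats(m);i=1+s[1:,4].argmax();m=(l==i).astype(np.uint8)
    cn=max(cv2.findContours(m,0,1)[0],key=len)[:,0].astype(float)
    print(f,s[i],ct[i],plane(c,[ct[i]],.0425),'cam',ray(c,[ct[i]])[0])
    for z in(.05,.035):
        r=cv2.minAreaRect((plane(c,cn,z)[:,:2]*1000).astype(np.float32));print(z,r)
    # brightness split for top face
    print('V',np.percentile(hsv[...,2][m>0],[10,30,50,70,90]))
    w=70;cx,cy=map(int,ct[i]);cr=c['color'][cy-20:cy+20,cx-20:cx+20]
    cv2.imwrite(f'pics/p_{f}.png',cv2.resize(cr,(260,400) if 0 else (260,260),interpolation=0)[:,:,::-1])
cv2.imwrite('pics/p_all.png',np.hstack([cv2.imread(f'pics/p_{f}.png') for f in('w4','side0','top0')]))
```

```text
w4 [366 122  26  29 623] [378.54414125 136.09470305] [[0.55192    0.01100839 0.0425    ]] cam [ 0.4406534  -0.00177393  0.42819298]
0.05 ((549.5410766601562, 10.49480152130127), (26.787111282348633, 31.628026962280273), 5.709320545196533)
0.035 ((553.85986328125, 10.981419563293457), (27.84951400756836, 32.882442474365234), 5.709600448608398)
V [ 79. 149. 161. 165. 172.]
side0 [293 265  14  13 148] [299.75675676 271.31756757] [[0.55174832 0.00717932 0.0425    ]] cam [ 0.40222876 -0.68127338  0.58066943]
0.05 ((549.419921875, -0.7153091430664062), (43.441097259521484, 28.83719253540039), 79.64183807373047)
0.035 ((553.5805053710938, 18.521488189697266), (44.669010162353516, 29.652334213256836), 79.6418685913086)
V [ 72.7  83.  125.  149.  153.3]Traceback (most recent call last):
  File "<stdin>", line 6, in <module>
ValueError: attempt to get argmax of an empty sequence
```

Run:
```python
from h import *
out=[]
for f,roi,t in(('w4',(355,405,110,165),125),('side0',(285,318,255,285),110),('s4',(285,318,255,285),110)):
    c=load(f);x0,x1,y0,y1=roi
    hsv=cv2.cvtColor(c['color'],cv2.COLOR_RGB2HSV)
    m=np.zeros(hsv.shape[:2],np.uint8);m[y0:y1,x0:x1]=((hsv[...,1]>110)&(hsv[...,2]<215)&(hsv[...,2]>t))[y0:y1,x0:x1]
    n,l,s,ct=cv2.connectedComponentsWithStats(m)
    if n>1:
        i=1+s[1:,4].argmax();m=(l==i).astype(np.uint8)
        cn=max(cv2.findContours(m,0,1)[0],key=len)[:,0].astype(float)
        print(f,s[i],ct[i],plane(c,[ct[i]],.05),cv2.minAreaRect((plane(c,cn,.05)[:,:2]*1000).astype(np.float32)))
    cx,cy=(379,136) if f=='w4' else (300,271)
    out.append(cv2.resize(c['color'][cy-20:cy+20,cx-20:cx+20],(260,260),interpolation=0)[:,:,::-1])
cv2.imwrite('pics/p_all.png',np.hstack(out))
c=load('w4');P=plane(c,[[342,39],[427,48],[390,193]],.035);print('pan',P,'scale yaw',np.arctan2(*(P[1]-P[0])[1::-1]))
```

```text
w4 [370 122  22  28 491] [380.60081466 135.48472505] [[0.55189974 0.01186574 0.05      ]] ((552.0452270507812, 11.85468578338623), (21.906314849853516, 29.2532901763916), 4.242005348205566)
side0 [294 265  13   8  75] [299.86666667 268.61333333] [[0.55193294 0.00719285 0.05      ]] ((551.7403564453125, 7.100797653198242), (21.750696182250977, 27.052410125732422), 4.544548511505127)
s4 [294 265  13   9  76] [299.84210526 268.67105263] [[0.55183517 0.00699475 0.05      ]] ((551.977783203125, 6.89317512512207), (21.787139892578125, 27.417978286743164), 5.753471851348877)
pan [[ 0.4880723   0.10667197  0.035     ]
 [ 0.58434031  0.11644147  0.035     ]
 [ 0.58516842 -0.05254256  0.035     ]] scale yaw 0.1011360703597732
```

View pics/p_all.png

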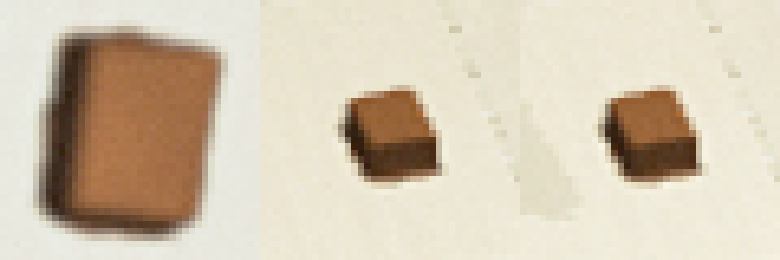

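Both views agree: praline centre about (0.552, 0.010), yaw about 0.08. Tool target is about (0.545, 0.097) with yaw 1.65. I'll hover first.

```bash
python3 -m pendant '[[[0.5,0.8,0],-0.01],[[0.9,1.6,0],-0.02],[[1.2,2.3,0],-0.02],[[1.5,2.8,0],-0.02],[[1.5,2.8,-0.6],-0.02],[[1.4,2.6,-1.5],-0.015],[[1.1,2,-2],0],[[0.7,1.2,-2],0],[[0.26,0.53,-2],0],[[0,0,-2],0],[[0,0,-2],0],[[0,0,-1.7],0],[[0,0,-1],0],[[0,0,0],0],[[0,0,0],0],[[0,0,0],0]]';  python3 - <<'E'
from h import *
s=shot('side','s5');t=shot('top','t5');o=ctrl.get_obs();print(o['ee_pos'],o['eef_rot'],o['grip_width'],o['grip_force'],o['force'])
p=proj(s,[[.552,.01,.05],[.552,.01,.0915],[.545,.097,.12]]);print(p)
cv2.imwrite('pics/s5c.png',cv2.resize(s['color'][205:295,245:365],(800,600),interpolation=2)[:,:,::-1])
E
```

```text
time_s: 8.6
ee_pos: [0.5456, 0.0961, 0.1016]
eef_rot: [3.14, -0.0, 1.65]
force: [0.2, 0.6, 0.2]
grip_width: 0.0408
grip_force: 7.3
[0.54561345 0.09597748 0.10159778] [ 3.13977154e+00 -3.41449946e-05  1.64986706e+00] 0.04049042007333972 7.288609072566032 [ 0.46768463  0.488797   -1.53618226]
[[299.63851334 267.86242304]
 [299.80770339 252.58639803]
 [289.38872003 222.07190766]]
```

View pics/s5c.png

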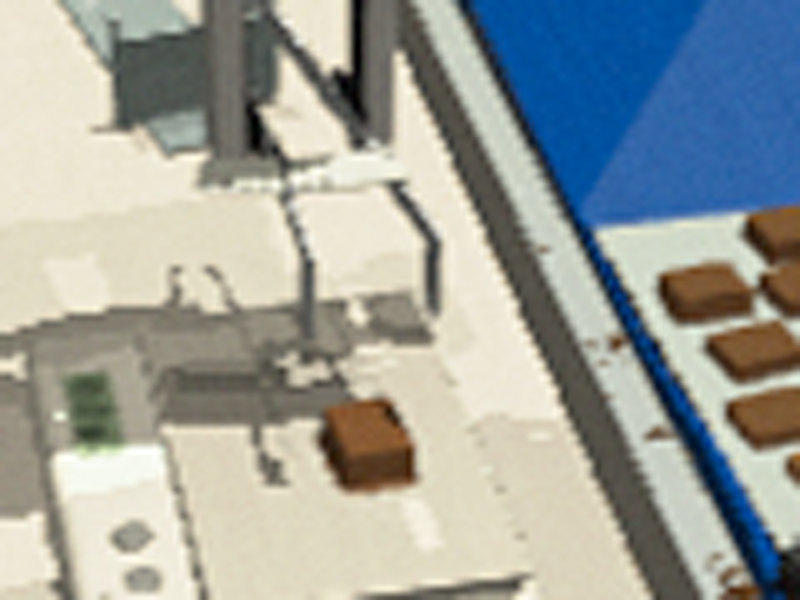

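The side view shows the jaw ends at full image (291.2,255.3) and (309.8,251.8), hovering over the praline at (300,271).

Run:
```python
from h import *
s=load('s5')
for z in(.09,.093,.096):
    P=plane(s,[[291.2,255.3],[309.8,251.8]],z);print(z,P,P.mean(0),np.linalg.norm(P[1]-P[0]),np.arctan2(*(P[1]-P[0])[1::-1]))
print(plane(s,[[299.8,268.6]],.05))
```

```text
0.09 [[0.53190324 0.00542267 0.09      ]
 [0.57474251 0.01106543 0.09      ]] [0.55332287 0.00824405 0.09      ] 0.04320930083459949 0.1309652051023512
0.093 [[0.5311104  0.00122415 0.093     ]
 [0.57368774 0.0068324  0.093     ]] [0.55239907 0.00402827 0.093     ] 0.0429451150226629 0.1309652051023525
0.096 [[ 0.53031755 -0.00297438  0.096     ]
 [ 0.57263298  0.00259937  0.096     ]] [ 5.51475266e-01 -1.87501764e-04  9.60000000e-02] 0.042680929210726394 0.13096520510235085
[[0.55179631 0.00726789 0.05      ]]
```

```bash
python3 -m pendant '[[[-0.05,0.05,-0.5],0],[[0,0,-0.8],0],[[0,0,-0.8],0],[[0,0,-0.8],0],[[0,0,-0.8],0],[[0,0,-0.6],0],[[0,0,-0.5],0],[[0,0,-0.3],0],[[0,0,0],0],[[0,0,0],0],[[0,0,0],0],[[0,0,0],0]]';  python3 - <<'E'
from h import *
s=shot('side','s6');o=ctrl.get_obs();print(o['ee_pos'],o['eef_rot'],o['grip_width'],o['grip_force'],o['force'])
cv2.imwrite('pics/s6c.png',cv2.resize(s['color'][235:285,265:332],(800,600),interpolation=2)[:,:,::-1])
E
```

```text
time_s: 9.7
ee_pos: [0.5448, 0.0964, 0.0498]
eef_rot: [3.141, -0.0, 1.65]
force: [-0.1, -1.0, -1.1]
grip_width: 0.0402
grip_force: 7.3
[0.54476059 0.09636393 0.04978401] [ 3.14102948e+00 -2.28584626e-05  1.64976213e+00] 0.040548928930403544 7.288787215948105 [ 0.22847525 -0.12404424 -0.01597258]
```

View pics/s6c.png

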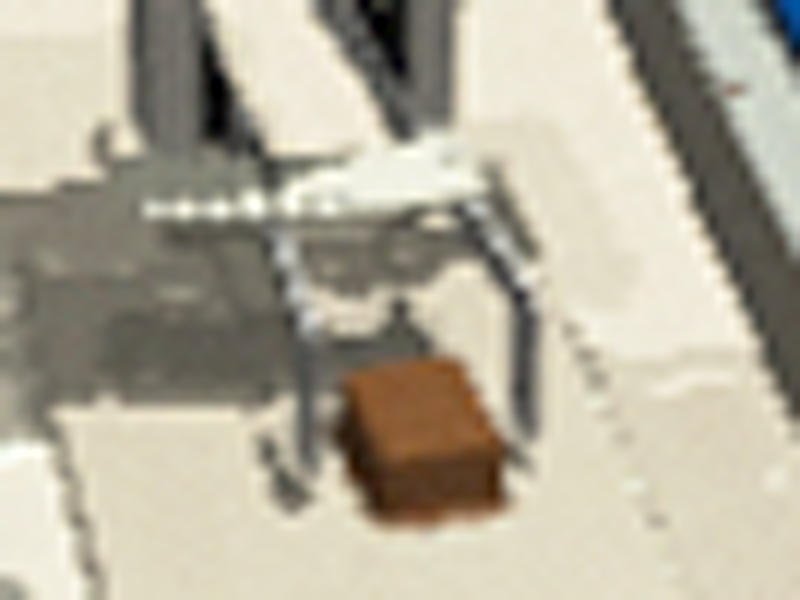

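The view shows one jaw either side of the praline: the right jaw end at full image (290.8,274.2), the left at (309.0,271.7), just above their shadows.

Run:
```python
from h import *
s=load('s6')
for z in(.037,.04,.043):
    P=plane(s,[[290.8,274.2],[309.0,271.7]],z);print(z,P.mean(0),np.linalg.norm(P[1]-P[0]))
print('pred mid',proj(s,[[.552,.0097,.0413],[.552,.01,.039],[.552,.0097,.037]]))
hsv=cv2.cvtColor(s['color'],cv2.COLOR_RGB2HSV);m=np.zeros(hsv.shape[:2],np.uint8);r=np.s_[262:282,290:310]
m[r]=((hsv[...,1]>110)&(hsv[...,2]>110)&(hsv[...,2]<215))[r]
y,x=np.nonzero(m);print('top face',x.mean(),y.mean(),plane(s,[[x.mean(),y.mean()]],.05))
```

```text
0.037 [0.55244369 0.00828617 0.037     ] 0.04230138129415979
0.04 [0.5516148  0.00448114 0.04      ] 0.04206795977692891
0.043 [0.5507859  0.00067611 0.043     ] 0.04183453825969815
pred mid [[299.63139741 271.05761692]
 [299.59504561 271.79594161]
 [299.61444325 272.58659525]]
top face 300.0843373493976 269.31325301204816 [[0.55188177 0.00458844 0.05      ]]
```

```bash
python3 -m pendant '[[[0,0,-0.1],0],[[0,0,-0.1],0],[[0,0,0],0],[[0,0,0],0],[[0,0,0],0],[[0,0,0],0]]'
python3 - <<'E'
from h import *
w=[];z=[]
for i in range(12):
    c=ctrl.camera('side');o=ctrl.get_obs();w.append(o['grip_width']);z.append(np.r_[o['ee_pos'],o['force']])
print(np.mean(w),np.std(w),np.mean(z,0),o['time_s'],o['grip_force'])
np.save('pics/s7.npy',c,allow_pickle=True)
cv2.imwrite('pics/s7c.png',cv2.resize(c['color'][235:285,265:332],(800,600),interpolation=2)[:,:,::-1])
E
```

```text
time_s: 10.25
ee_pos: [0.5446, 0.0964, 0.0475]
eef_rot: [-3.142, 0.0, 1.65]
force: [-0.0, 0.1, -1.7]
grip_width: 0.0404
grip_force: 7.3
0.04034880861253122 0.00016061735936842092 [ 0.54459653  0.09636315  0.04745777 -0.11812077  0.12035211 -1.15509791] 10.85 7.288743853569031
```

View pics/s7c.png

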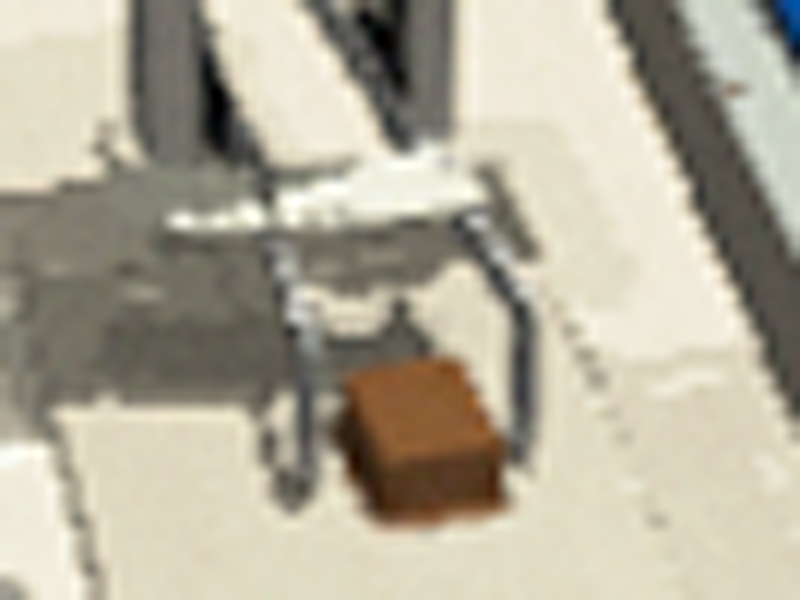

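The jaws straddle the praline with the tips next to their shadows, and the wrist feels only the tongs' weight. The jaw midpoint is about 0.7 mm short in x, so I'll nudge it and hand in.

```bash
python3 -m pendant '[[[0.06,0,0],0],[[0,0,0],0],[[0,0,0],0],[[0,0,0],0],[[0,0,0],0],[[0,0,0],0],[[0,0,0],0],[[0,0,0],0]]' 0.429 && python3 -c "
from station import ctrl
o=ctrl.get_obs();print(o['ee_pos'],o['grip_width'],o['grip_force'],o['force']);print(ctrl.hand_in())"
```

```text
time_s: 11.52
ee_pos: [0.5452, 0.0964, 0.0474]
eef_rot: [-3.142, -0.0, 1.65]
force: [0.2, -0.5, -1.2]
grip_width: 0.0401
grip_force: 7.2
[0.54518452 0.09637334 0.04742897] 0.040083060080136505 7.237421125173569 [ 0.23535148 -0.45189665 -1.21575923]
the job is handed in; nothing more can be done
None
```

I handed the job in at 11.5 s, still holding the tongs level with one jaw beside each long side of the praline, jaw ends about 4 mm above the pan and no sign of contact; no camera showed the needle clearly, so the 40 mm gap was set from the grip width (about 40.3 mm against 40.5 mm) and a side-view jaw measurement (about 39.7 mm).

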